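# Feel the weld of a bent exhaust pipe before packing

## Robot

A 6-joint arm with a two-finger parallel gripper is mounted at the origin on the work surface. World frame = base frame: x ahead of the robot, y to its left, z up, the work surface at z = 0. Lengths are in mm, angles in degrees, forces in N, time in s.
With the tool pointing down it reaches from about 350 to 850 mm from the base axis. Payload 8.1 kg.
Tool frame: the origin (TCP) lies midway between the tips of the shut fingers; the grasp point (between the pads) lies 19 mm behind it; z points along the fingers, y is the line along which they close (so a half turn about z gives the same grasp; the last joint's range is limited). The gripper opens to 85 mm and grips with 20 to 120 N. Pads are 22 mm wide; open, the fingers measure 114 mm over their backs; the gripper's body (76 mm by 85 mm) begins 54 mm behind the grasp point. The pads swing forward as they close: fully open they stand 13 mm farther back than shut.
Start: joints at [60.768, 7.471, 85.268, -0, 87.261, -4.893], TCP at [247.263, 546.687, 231.292] pointing down, gripper open.
Joint ranges: [-169.43, 169.43], [-51.17, 129.36], [1.28, 143.12], [-76.62, 256.62], [0, 156.53], [-152.29, 152.29]. Speed limits (degrees/s): [136.94, 136.94, 159.86, 180, 180, 180].

## Interface

Orientations are given as [roll, pitch, yaw] about the fixed x, y, z axes, in that order (R = Rz(yaw) Ry(pitch) Rx(roll)).
In Python, from bench import sense, snapshot, camera_params, hand_in, masks_of, pinpoint gives the robot as it stands.
- The arm moves only by the tool step_arm, never from a script. Its argument "targets" is a list of rows, each an object with "angular": the turn, a rotation vector about the tool's x, y, z scaled (see below), a list of three; "dp": the shift along the tool's x, y, z scaled (see below), a list of three; "fingers": the closure, from 0 (fully open) to 1 (shut). A call has exactly 8 rows; each row is the pose to reach, as a shift and turn from the pose commanded when the call began, along the tool's axes at that moment, turning the shorter way round; what a row does not reach only later rows make up. The controller multiplies each number of a shift by 0.2 m and each number of a turn by 180 degrees. A row lasts 1/8 s, in which the tool goes at most 62.5 mm and 10.7 degrees, less where a joint would pass 70% of its speed; a pose out of reach is approached as far as the arm can. A call with a number of a shift or a turn outside -1 to 1 is refused whole. A call with a gripper value outside its range is refused whole. The fingers move at their own pace and stop on an object; "newtons" is the grip in N (left out, the last holds). Time passes only in rows, so rows that repeat a pose let the fingers close, or fill a call up. It gives the time, the measured TCP pose, the force, the opening and the grip force at its end, in the units of the state.
- sense(): the state, without advancing time (a new reading comes with each control period).
- snapshot(name): name is "scene" or "top"; returns the picture (400x640x3 uint8, blue, green, red); there is no depth.
- camera_params(name): a dict with "vfov" (degrees; the focal length in pixels is half the picture's height over the tangent of half this angle, whatever the lens; pixels are square), "cx", "cy" (the principal point, pixels), "R" (3x3) and "t" (3): a world point X has camera coordinates R X + t. Camera axes: x right, y down, z forward; pixel columns grow to the right and rows downward; lengths in mm; the calibration is good to about 2 mm. A picture is of the moment at which its call begins. camera_params takes no time and is no camera call.
- hand_in(): hands the job in; it is judged then, once.
Trained networks look in the newest picture that a camera, given by its name, has taken for a name from the list of things; names that differ only in an ending like _2 or _b are one class to them, and where a whole thing is asked for, a point or a joint stands for the part that bears it (a point fixed in the world has none). Each returns a list of dicts, best first, with "conf" (0 to 1); they miss things now and then, are a little off and sometimes report something else, mostly with a low value. They report only what shows in the picture. A call takes as long as a camera call.
- masks_of(camera, label): "pixels" (400x640 bool, what is visible of it) and "at" ([column, row] in pixels, amid what is visible of it).
- pinpoint(camera, label): "at" ([column, row] in pixels: a listed point, or the origin of a listed thing).
The state is a dict: "time": time; "joint_pos": joint angles; "qd": joint speeds; "joint_efforts": joint torques, N m; "tool_pos": TCP position; "tcp_rot": TCP orientation; "ft_force": force on the tool from outside, world axes, zero at the start; "wrist_torque": the same for the moment, N m; "finger_gap": finger opening in mm; "grip_force": force on a finger pad.
Only numpy, scipy, OpenCV 4.12 (cv2) and the standard library are available. Lean on these libraries where they do the work, as an engineer would, in place of code of your own. Each camera call takes 0.05 s, during which the arm holds its last target. There are 200 camera calls.

## Task

Before this bent exhaust pipe is packed, feel its raised weld for spatter: run the fingertips lightly along the whole bead on top of the pipe, starting at the flanged end and following the bend round to the open end. Then take the hand away, leaving the pipe lying as it was in its foam rest, neither gripped, lifted nor shifted, and the other things undisturbed.

Things in the scene. Friction and masses are not known exactly. Their poses are not given: they have to be found in the camera images.
- pipe: Bent stainless pipe, loose, about 0.9 kg, 51 mm outside diameter, lying flat in the foam rest: a 90 degree bend of 150 mm axis radius with straight ends. Origin: on the pipe's axis at the middle of the bend (85 mm above the bench); z up, x to the outside of the bend, y along the pipe towards the open end.
- flange (a point): Centre of the flange at the -y end of the pipe, on its weld-side face: an oval steel plate 92 mm wide, 52 mm high, 8 mm thick, standing across the pipe; its top is 1 mm below the weld's crest.
- open_end (a point): Centre of the open slip end's rim, at the +y end of the pipe: a dark bore in a slightly wider collar, with two small wire spring hooks at the sides.
- weld_start (a point): Where the weld bead begins, on its crest, 16 mm before the flange (about 112 mm above the bench).
- weld_end (a point): Where the weld bead ends, on its crest, 30 mm before the open slip end's rim.
- weld1: Length 1 of 8 of the straw-brown raised weld bead, in a bluish heat-tinted band, that runs along the crown (top line) of the pipe, counted from the flange; each 37 mm long, bead about 6 mm wide and 2 mm proud of the pipe. Origin: the middle of this length, on the crest; x along the weld towards the open end, z up.
- weld2: Length 2 of 8 of the straw-brown raised weld bead, in a bluish heat-tinted band, that runs along the crown (top line) of the pipe, counted from the flange; each 37 mm long, bead about 6 mm wide and 2 mm proud of the pipe. Origin: the middle of this length, on the crest; x along the weld towards the open end, z up.
- weld3: Length 3 of 8 of the straw-brown raised weld bead, in a bluish heat-tinted band, that runs along the crown (top line) of the pipe, counted from the flange; each 37 mm long, bead about 6 mm wide and 2 mm proud of the pipe. Origin: the middle of this length, on the crest; x along the weld towards the open end, z up.
- weld4: Length 4 of 8 of the straw-brown raised weld bead, in a bluish heat-tinted band, that runs along the crown (top line) of the pipe, counted from the flange; each 37 mm long, bead about 6 mm wide and 2 mm proud of the pipe. Origin: the middle of this length, on the crest; x along the weld towards the open end, z up.
- weld5: Length 5 of 8 of the straw-brown raised weld bead, in a bluish heat-tinted band, that runs along the crown (top line) of the pipe, counted from the flange; each 37 mm long, bead about 6 mm wide and 2 mm proud of the pipe. Origin: the middle of this length, on the crest; x along the weld towards the open end, z up.
- weld6: Length 6 of 8 of the straw-brown raised weld bead, in a bluish heat-tinted band, that runs along the crown (top line) of the pipe, counted from the flange; each 37 mm long, bead about 6 mm wide and 2 mm proud of the pipe. Origin: the middle of this length, on the crest; x along the weld towards the open end, z up.
- weld7: Length 7 of 8 of the straw-brown raised weld bead, in a bluish heat-tinted band, that runs along the crown (top line) of the pipe, counted from the flange; each 37 mm long, bead about 6 mm wide and 2 mm proud of the pipe. Origin: the middle of this length, on the crest; x along the weld towards the open end, z up.
- weld8: Length 8 of 8 of the straw-brown raised weld bead, in a bluish heat-tinted band, that runs along the crown (top line) of the pipe, counted from the flange; each 37 mm long, bead about 6 mm wide and 2 mm proud of the pipe. Origin: the middle of this length, on the crest; x along the weld towards the open end, z up.
- rest: Plywood board 240 x 360 x 15 mm, fixed to the bench, with three dark foam saddles that carry the pipe. Origin: centre of its underside; x across, y along its length. The pipe's origin lies at x = 40 mm, z = 85 mm in this frame, same yaw. The foam gives about 1 mm for each 1.5 N pressed down on the pipe, at most about 12 mm, and comes back.
- band_clamp: Loose steel band clamp, ring 55 mm across and 18 mm high with a screw, lying on the board inside the bend. Origin: centre of its underside. Not to be disturbed.
- marker: Loose white and red marker pen, 125 mm long, 17 mm thick, lying on the board outside the bend. Origin: middle of its underside; x along it. Not to be disturbed.
- end_cap: Loose dark steel silencer end cap, 60 mm across, 42 mm high, standing on the board outside the bend. Origin: centre of its underside. Not to be disturbed.
- wrench: Loose steel wrench 170 mm long lying on the bench on the robot's right, x along it. Origin at its middle underneath. Not to be disturbed.
- cleaner: Loose spray can 60 mm across, 160 mm high, standing on the bench on the left. Origin: centre of its underside. Not to be disturbed.
- blue_bin: Loose blue plastic bin 150 x 200 x 75 mm on the bench on the right. Origin: centre of its underside. Not to be disturbed.
- small_carton: Loose cardboard box 100 x 150 x 70 mm on the bench on the left. Origin: centre of its underside. Not to be disturbed.

How it is judged (in metres and radians):
On the way, in this order (a step that is already met when the one before it is completed fails the run):
1. the fingers touch length 1 of the weld (counted from the flange) before the next one (contact force between the fingers and weld1 above 0.3 N and contact force between the fingers and weld2 below 0.1 N).
2. the fingers touch length 2 of the weld (counted from the flange) before the next one (contact force between the fingers and weld2 above 0.3 N and contact force between the fingers and weld3 below 0.1 N).
3. the fingers touch length 3 of the weld (counted from the flange) before the next one (contact force between the fingers and weld3 above 0.3 N and contact force between the fingers and weld4 below 0.1 N).
4. the fingers touch length 4 of the weld (counted from the flange) before the next one (contact force between the fingers and weld4 above 0.3 N and contact force between the fingers and weld5 below 0.1 N).
5. the fingers touch length 5 of the weld (counted from the flange) before the next one (contact force between the fingers and weld5 above 0.3 N and contact force between the fingers and weld6 below 0.1 N).
6. the fingers touch length 6 of the weld (counted from the flange) before the next one (contact force between the fingers and weld6 above 0.3 N and contact force between the fingers and weld7 below 0.1 N).
7. the fingers touch length 7 of the weld (counted from the flange) before the next one (contact force between the fingers and weld7 above 0.3 N and contact force between the fingers and weld8 below 0.1 N).
8. the fingers touch length 8 of the weld (counted from the flange), having left the one before (contact force between the fingers and weld8 above 0.3 N and contact force between the fingers and weld7 below 0.1 N).
At the end, for the whole second after the job is handed in: Every length of the weld has been touched in turn from the flange to the open end; the pipe lies at rest in its saddles (within 6 mm, 5 mm in height and 0.05 rad of where it belongs) and the other things are within 15 mm of where they were (horizontal distance between pipe and rest between 0.034 and 0.046 m and z of pipe in the frame of rest between 0.08 and 0.09 m and angle between pipe's own z axis and vertical below 0.05 rad and angle between the x axis of pipe and the x axis of rest, either way round below 0.05 rad and linear speed of pipe below 0.01 m/s and distance of each of band_clamp, marker, end_cap, wrench, cleaner, blue_bin, small_carton from where it was at the start of the episode below 0.015 m).
It fails at once if pressing or gripping the pipe with more than 15 N (contact force between the fingers and pipe above 15 N).
It fails at once if the pipe lifted from its rest by more than 8 mm (z of pipe in the frame of rest above 0.093 m).
It fails at once if the pipe shifted more than 15 mm (distance of pipe from where it was at the start of the episode above 0.015 m).
It fails at once if another thing shifted more than 15 mm (distance of any of band_clamp, marker, end_cap, wrench, cleaner, blue_bin, small_carton from where it was at the start of the episode above 0.015 m).
It also fails if it takes over 54 s, if anything falls off the work surface, if the arm or the gripper's body presses on something with over 40 N, if the wrist force passes 120 N, or if a joint passes its speed limit or range.

## Working session

There is one attempt and no reset: what is moved stays moved. The work goes in short steps, Python scripts to look and compute and a tool call to move; the robot and the scene stay as the last step left them, time stands still between calls to the robot, and variables do not carry over. Pictures are saved under pics/ and viewed, at most 10 in all, crops included, and the job is handed in when it is done.

Besides the shell and the picture viewer there is one more tool, called after ">>>" as name(argument=value, ...) on one line, values as JSON. step_arm: Moves the arm, as the interface text tells. Its arguments: {"type":"object","properties":{"targets":{"type":"array","items":{"type":"object","properties":{"angular":{"type":"array","items":{"type":"number","minimum":-1,"maximum":1}},"dp":{"type":"array","items":{"type":"number","minimum":-1,"maximum":1}},"fingers":{"type":"number"}}}},"newtons":{"type":"number"}},"required":["targets"]}

```bash
mkdir -p pics; ls; cat > h.py <<'E'
import numpy as np, cv2
from bench import *
def cam(n):
    p=camera_params(n); f=200/np.tan(np.radians(p['vfov']/2)); return f,p['cx'],p['cy'],np.array(p['R']),np.array(p['t']).ravel()
def ray(n,uv):
    f,cx,cy,R,t=cam(n); d=R.T@np.array([(uv[0]-cx)/f,(uv[1]-cy)/f,1]); return -R.T@t,d/np.linalg.norm(d)
def atz(n,uv,z):
    o,d=ray(n,uv); return o+d*(z-o[2])/d[2]
def tri(uvs):
    A=0;b=0
    for n,uv in uvs:
        o,d=ray(n,uv);P=np.eye(3)-np.outer(d,d);A=A+P;b=b+P@o
    return np.linalg.solve(A,b)
E
python3 - <<'E'
from h import *
np.set_printoptions(precision=1,suppress=True)
for n in('scene','top'):
    cv2.imwrite(f'pics/{n}0.png',snapshot(n)); print(n,ray(n,(320,200)))
P={}
for l in ['pipe','flange','open_end','weld_start','weld_end']+[f'weld{i}' for i in range(1,9)]+['rest']:
    r={}
    for n in('scene','top'):
        q=pinpoint(n,l)
        if q: r[n]=(q[0]['at'],round(q[0]['conf'],2))
    z={'pipe':85,'flange':85,'open_end':85,'rest':0}.get(l,112)
    print(l,[(n,np.array(v[0]),v[1],atz(n,v[0],z)) for n,v in r.items()], tri([(n,v[0]) for n,v in r.items()]) if len(r)==2 else '')
s=sense();print(s)
E
```

```text
pics
scene (array([1150.5, -447.7,  778.1]), array([-0.6,  0.4, -0.7]))
top (array([ 284.6,   -6.1, 1623.9]), array([ 0.2,  0. , -1. ]))
pipe [('scene', array([301.2, 205.8]), 0.83, array([583.9, -70.3,  85. ])), ('top', array([342.1, 191.2]), 0.62, array([584.1, -72.8,  85. ]))] [584.4 -71.8  86.2]
flange [('scene', array([235.9, 218. ]), 0.72, array([ 521.2, -216.3,   85. ])), ('top', array([387.4, 209.1]), 0.58, array([ 519.8, -219.3,   85. ]))] [ 520.5 -217.8   85. ]
open_end [('scene', array([316.6, 162.6]), 0.83, array([475.5,  60.1,  85. ])), ('top', array([298.6, 223.6]), 0.79, array([480.4,  73.4,  85. ]))] [476.9  67.6  83.5]
weld_start [('scene', array([239.4, 210. ]), 0.64, array([ 528.4, -206.4,  112. ])), ('top', array([344.9, 187.4]), 0.5, array([591.2, -81.2, 112. ]))] [ 564.2 -145.7  126.6]
weld_end [('scene', array([321.4, 163.4]), 0.69, array([512.2,  48.3, 112. ])), ('top', array([309.2, 212.5]), 0.88, array([512. ,  37.1, 112. ]))] [514.  41. 116.]
weld1 [('scene', array([276.6, 207.6]), 0.74, array([ 575.3, -133.8,  112. ])), ('top', array([349.5, 188.4]), 0.6, 
[... 1115 characters left out ...]
.74, array([ 575.3, -133.8,  112. ])), ('top', array([349.5, 188.4]), 0.6, array([587.4, -96. , 112. ]))] [ 579.5 -113.8  107.4]
rest [('scene', array([289.9, 222.8]), 0.93, array([546.9, -84.1,   0. ])), ('top', array([342.1, 208.1]), 0.92, array([540.9, -74.2,   0. ]))] [541.  -77.2  -9.3]
{'time': 1.5, 'joint_pos': array([60.8,  7.5, 85.3,  0. , 87.3, -4.9]), 'qd': array([ 0. , -0. , -0.1,  0.1, -0. ,  0. ]), 'joint_efforts': array([  0. , -56.9, -50.1,  -0. ,   0. ,   0. ]), 'tool_pos': array([247.2, 546.7, 231.3]), 'tcp_rot': array([-180. ,   -0. ,  155.7]), 'ft_force': array([ 0.1,  0.3, -0. ]), 'wrist_torque': array([-0.,  0.,  0.]), 'grip_force': 0.0, 'finger_gap': 85.26573193230854}
```

```bash
python3 - <<'E'
from h import *
a=cv2.imread('pics/scene0.png')[130:260,190:390];b=cv2.imread('pics/top0.png')[160:250,270:420]
a=cv2.resize(a,(400*2,520),interpolation=cv2.INTER_CUBIC);cv2.imwrite('pics/sc.png',a)
cv2.imwrite('pics/tc.png',cv2.resize(b,(800,480),interpolation=cv2.INTER_CUBIC))
E
```

```text
(no output)
```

View pics/sc.png

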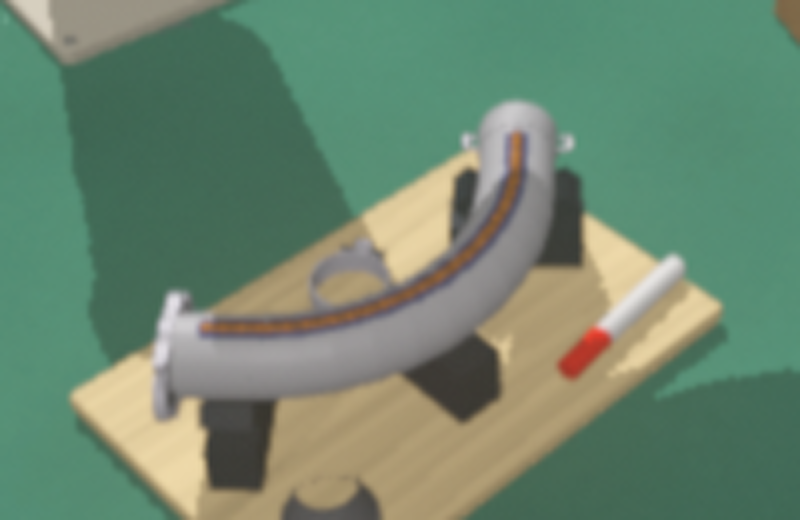

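View pics/tc.png

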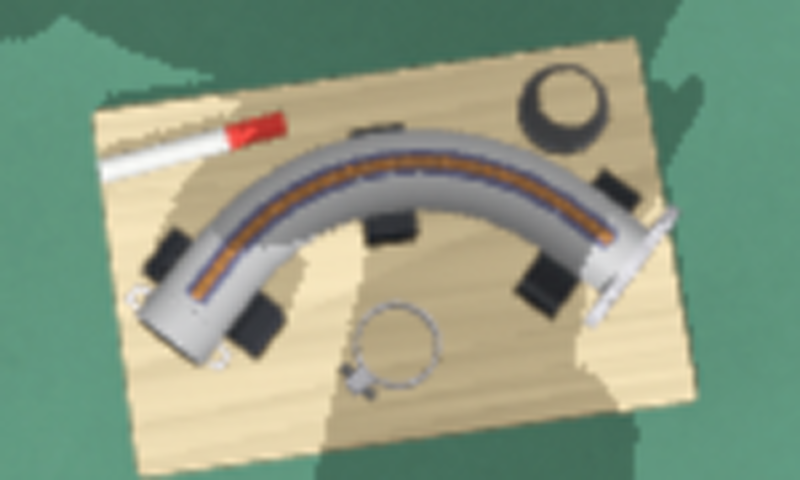

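View pics/scene0.png

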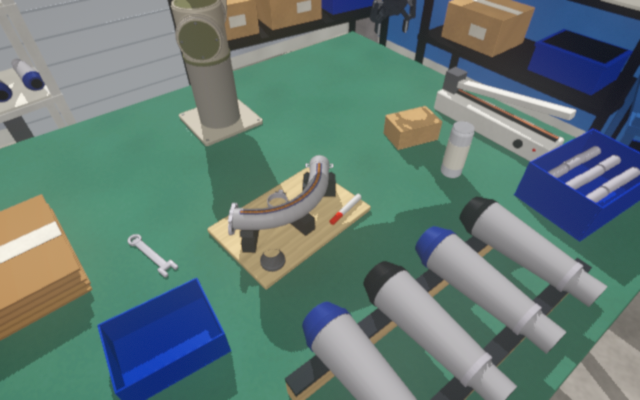

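The pictures show the straw bead clearly: top view from about (384,205) at the flange to (307,215) at the open end, scene view (240,212) to (319,164); free of things nearby above it. I fit the pipe model to the bead pixels.

```bash
cat >> h.py <<'E'
def crest(s,p):  # s from weld start; p=x0,y0,yaw(rad),c (arc-length of weld start before bend)
    x0,y0,yaw,c=p[:4]; s=np.asarray(s,float); L=150*np.pi/2
    u=np.clip((s-c)/150,0,np.pi/2)-np.pi/4
    ex=np.where(s<c,s-c,np.where(s>c+L,s-c-L,0))
    lx=-150+150*np.cos(u)-np.sin(u)*ex; ly=150*np.sin(u)+np.cos(u)*ex
    C,S=np.cos(yaw),np.sin(yaw)
    return np.stack([x0+C*lx-S*ly,y0+S*lx+C*ly],-1), np.degrees(u+yaw+np.pi/2)
def proj(n,X):
    f,cx,cy,R,t=cam(n); q=X@R.T+t; return np.stack([cx+f*q[:,0]/q[:,2],cy+f*q[:,1]/q[:,2]],-1)
E
python3 - <<'E'
from h import *
from scipy.optimize import least_squares
np.set_printoptions(precision=2,suppress=True)
D={}
for n in('scene','top'):
    im=snapshot(n); m=masks_of(n,'pipe')[0]['pixels']; m=cv2.dilate(m.astype(np.uint8),np.ones((3,3)))>0
    h=cv2.cvtColor(im,cv2.COLOR_BGR2HSV); o=((h[...,0]<22)&(h[...,1]>85)&(im[...,2]<190)&m).astype(np.uint8)
    k,lab,st,_=cv2.connectedComponentsWithStats(o,connectivity=8); 
    i=1+np.argmax(st[1:,4]); print(n,st[1:,4],st[i]); v,u=np.where(lab==i); D[n]=np.stack([u,v],-1).astype(float)
ss=np.linspace(0,296,149)
def model(p,n):
    xy,_=crest(ss,p); return proj(n,np.c_[xy,np.full(len(ss),p[4])])
def res(p):
    r=[]
    for n in D:
        M=model(p,n); d=np.linalg.norm(D[n][:,None]-M[None],axis=2)
        r+=[d.min(1),2*d.min(0)[[0,-1]],0.3*d.min(0)[::10]]
    return np.concatenate(r+[[ (p[4]-112)/5]])
for z in (112,):
    f=least_squares(res,[584,-72,.15,30,z],loss='soft_l1',x_scale=[1,1,.01,1,1]); p=f.x
    print(p,f.cost,np.degrees(p[2]))
    for n in D:
        d=np.linalg.norm(D[n][:,None]-model(p,n)[None],axis=2); print(n,d.min(1).mean(),d.min(0)[[0,-1]])
xy,a=crest(np.arange(0,297,18.5),p);print(np.c_[np.arange(0,297,18.5),xy,a])
np.save('p.npy',p)
e,_=crest([-16,326],p);print(e)
E
```

```text
scene [220] [241 163  79  50 220]
top [177] [306 189  79  27 177]
[582.17 -71.18   0.12  30.12 110.43] 73.20307976157798 6.89483796772268
scene 0.5861500594075355 [0.41 0.99]
top 0.545126140524079 [0.1  1.18]
[[   0.    532.7  -205.46   51.89]
 [  18.5   544.11 -190.9    51.89]
 [  37.    555.4  -176.25   54.52]
 [  55.5   565.19 -160.56   61.59]
 [  74.    572.96 -143.79   68.65]
 [  92.5   578.62 -126.19   75.72]
 [ 111.    582.07 -108.02   82.79]
 [ 129.5   583.25  -89.57   89.85]
 [ 148.    582.16  -71.12   96.92]
 [ 166.5   578.81  -52.94  103.99]
 [ 185.    573.24  -35.31  111.05]
 [ 203.5   565.55  -18.49  118.12]
 [ 222.    555.85   -2.76  125.19]
 [ 240.5   544.28   11.67  132.25]
 [ 259.    531.03   24.56  139.32]
 [ 277.5   516.57   36.1   141.89]
 [ 296.    502.01   47.51  141.89]]
[[ 522.82 -218.05]
 [ 478.41   66.03]]
```

```bash
cat >> h.py <<'E'
def rel(xyz,yaw,base=None):
    from scipy.spatial.transform import Rotation as Ro
    s=sense(); b=s['tool_pos'] if base is None else np.array(base[:3]); R0=Ro.from_euler('xyz',s['tcp_rot'] if base is None else base[3:],degrees=True)
    w=(Ro.from_euler('xyz',[180,0,yaw],degrees=True))
    return R0.inv().apply(np.array(xyz)-b)/200,(R0.inv()*w).as_rotvec()/np.pi
E
python3 - <<'E'
from h import *
np.set_printoptions(precision=3,suppress=True)
p=np.load('p.npy'); xy,a=crest([15],p); print(xy,a)
s=sense()['tool_pos']; print(rel([xy[0,0],xy[0,1],240],a[0]))
for l in('cleaner','small_carton','end_cap'):
    print(l,[atz(n,masks_of(n,l)[0]['at'],40) for n in('scene','top') if masks_of(n,l)])
E
```

```text
[[ 541.953 -193.658]] [51.895]
(array([-2.868, -2.765, -0.043]), array([-0.   ,  0.   ,  0.576]))
cleaner [array([643.962, 468.262,  40.   ]), array([686.403, 421.126,  40.   ])]
small_carton [array([485.562, 434.735,  40.   ]), array([477.784, 453.858,  40.   ])]
end_cap [array([ 664.459, -201.523,   40.   ]), array([ 613.649, -184.551,   40.   ])]
```

>>> step_arm(targets=[{"dp":[-0.1,-0.1,-0.01],"angular":[0,0,0.05],"fingers":1},{"dp":[-0.25,-0.24,-0.02],"angular":[0,0,0.1],"fingers":1},{"dp":[-0.4,-0.39,-0.05],"angular":[0,0,0.15],"fingers":1},{"dp":[-0.55,-0.54,-0.1],"angular":[0,0,0.2],"fingers":1},{"dp":[-0.7,-0.68,-0.1],"angular":[0,0,0.25],"fingers":1},{"dp":[-0.8,-0.78,-0.1],"angular":[0,0,0.3],"fingers":1},{"dp":[-0.9,-0.88,-0.1],"angular":[0,0,0.35],"fingers":1},{"dp":[-1,-0.97,-0.1],"angular":[0,0,0.4],"fingers":1}], newtons=20)

```text
time: 3.3
tool_pos: [349.9, 286.6, 251.5]
tcp_rot: [180.0, -0.0, 83.4]
ft_force: [0.2, -0.1, -0.4]
finger_gap: -0.1
grip_force: 0.0
```

>>> step_arm(targets=[{"dp":[-0.13,0.09,0],"angular":[0,0,0.017],"fingers":1},{"dp":[-0.26,0.18,0],"angular":[0,0,0.034],"fingers":1},{"dp":[-0.4,0.28,0],"angular":[0,0,0.05],"fingers":1},{"dp":[-0.53,0.37,0],"angular":[0,0,0.067],"fingers":1},{"dp":[-0.66,0.46,0],"angular":[0,0,0.084],"fingers":1},{"dp":[-0.8,0.56,0],"angular":[0,0,0.1],"fingers":1},{"dp":[-0.9,0.63,0],"angular":[0,0,0.117],"fingers":1},{"dp":[-1,0.7,0],"angular":[0,0,0.132],"fingers":1}])

```text
time: 4.3
tool_pos: [467.0, 72.4, 251.4]
tcp_rot: [180.0, -0.0, 59.8]
ft_force: [-0.2, -0.1, 0.0]
finger_gap: 0.0
grip_force: 0.0
```

```bash
python3 - <<'E'
from h import *
np.set_printoptions(precision=3,suppress=True)
p=np.load('p.npy'); xy,a=crest([15],p)
print(sense()['tool_pos'],sense()['tcp_rot'],rel([xy[0,0],xy[0,1],135],a[0]))
E
```

```text
[467.006  72.353 251.436] [179.984  -0.011  59.784] (array([-0.961,  0.993,  0.582]), array([ 0.   , -0.   ,  0.044]))
```

>>> step_arm(targets=[{"dp":[-0.13,0.13,0],"angular":[0,0,0.006],"fingers":1},{"dp":[-0.27,0.28,0],"angular":[0,0,0.012],"fingers":1},{"dp":[-0.42,0.43,0.05],"angular":[0,0,0.018],"fingers":1},{"dp":[-0.57,0.59,0.15],"angular":[0,0,0.025],"fingers":1},{"dp":[-0.72,0.74,0.28],"angular":[0,0,0.03],"fingers":1},{"dp":[-0.85,0.88,0.42],"angular":[0,0,0.038],"fingers":1},{"dp":[-0.93,0.96,0.52],"angular":[0,0,0.044],"fingers":1},{"dp":[-0.961,0.993,0.582],"angular":[0,0,0.044],"fingers":1}])

```text
time: 5.3
tool_pos: [541.6, -193.5, 133.5]
tcp_rot: [-179.9, 0.0, 51.9]
ft_force: [0.2, -0.5, 0.8]
finger_gap: -0.3
grip_force: 0.0
```

```bash
python3 - <<'E'
from h import *
np.set_printoptions(precision=3,suppress=True)
p=np.load('p.npy'); xy,a=crest([15],p)
s=sense();print(s['tool_pos'],s['tcp_rot'],s['ft_force'],rel([xy[0,0],xy[0,1],114],a[0]))
a=snapshot('scene')[100:250,190:390];b=snapshot('top')[150:270,270:430]
cv2.imwrite('pics/c1.png',np.hstack([cv2.resize(a,(400,300)),cv2.resize(b,(400,300))]))
E
```

```text
[ 541.557 -193.53   133.51 ] [-179.913    0.023   51.91 ] [ 0.227 -0.502  0.836] (array([0.001, 0.002, 0.098]), array([-0.,  0.,  0.]))
```

View pics/c1.png

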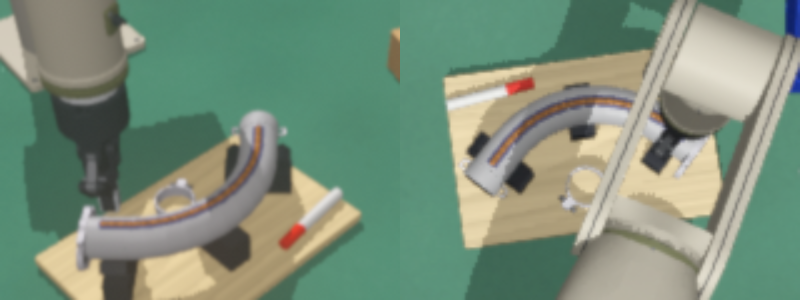

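The shut fingertips hang just above the start of the bead (left half, about (110,208)). Now I descend slowly.

>>> step_arm(targets=[{"dp":[0,0,0.04],"fingers":1},{"dp":[0,0,0.07],"fingers":1},{"dp":[0,0,0.09],"fingers":1},{"dp":[0,0,0.1],"fingers":1},{"dp":[0,0,0.105],"fingers":1},{"dp":[0,0,0.11],"fingers":1},{"dp":[0,0,0.11],"fingers":1},{"dp":[0,0,0.11],"fingers":1}])

```text
validation failed for argument at $.ta...
```

>>> step_arm(targets=[{"dp":[0,0,0.04],"angular":[0,0,0],"fingers":1},{"dp":[0,0,0.07],"angular":[0,0,0],"fingers":1},{"dp":[0,0,0.09],"angular":[0,0,0],"fingers":1},{"dp":[0,0,0.1],"angular":[0,0,0],"fingers":1},{"dp":[0,0,0.105],"angular":[0,0,0],"fingers":1},{"dp":[0,0,0.11],"angular":[0,0,0],"fingers":1},{"dp":[0,0,0.11],"angular":[0,0,0],"fingers":1},{"dp":[0,0,0.11],"angular":[0,0,0],"fingers":1}])

```text
time: 6.4
tool_pos: [542.1, -192.7, 113.0]
tcp_rot: [180.0, -0.0, 52.0]
ft_force: [-0.2, 0.0, -0.2]
finger_gap: 0.1
grip_force: 0.0
```

>>> step_arm(targets=[{"dp":[0,0,0.003],"angular":[0,0,0],"fingers":1},{"dp":[0,0,0.006],"angular":[0,0,0],"fingers":1},{"dp":[0,0,0.009],"angular":[0,0,0],"fingers":1},{"dp":[0,0,0.012],"angular":[0,0,0],"fingers":1},{"dp":[0,0,0.014],"angular":[0,0,0],"fingers":1},{"dp":[0,0,0.015],"angular":[0,0,0],"fingers":1},{"dp":[0,0,0.015],"angular":[0,0,0],"fingers":1},{"dp":[0,0,0.015],"angular":[0,0,0],"fingers":1}])

```text
time: 7.4
tool_pos: [542.1, -192.7, 110.0]
tcp_rot: [180.0, -0.0, 52.0]
ft_force: [0.7, -0.9, 3.9]
finger_gap: 0.1
grip_force: 1.6
```

```bash
python3 - <<'E'
from h import *
np.set_printoptions(precision=3,suppress=True)
p=np.load('p.npy'); S=np.linspace(15,282,65)
xy,a=crest(S,p)
import json
for k in range(8):
    b=[*xy[8*k],110,180,0,a[8*k]]
    print(k,S[8*k],xy[8*k],a[8*k]); o=[]
    for i in range(1,9):
        d,r=rel([*xy[8*k+i],110],a[8*k+i],b); o.append([*np.round(d[:2],3),np.round(r[2],4)])
    print([[float(x) for x in q] for q in o])
E
```

```text
0 15.0 [ 541.953 -193.658] 51.89483796772268
[[0.021, -0.0, 0.0], [0.042, -0.0, 0.0], [0.063, 0.0, 0.0], [0.083, -0.0, -0.0033], [0.104, -0.001, -0.0122], [0.125, -0.002, -0.021], [0.146, -0.003, -0.0299], [0.167, -0.006, -0.0387]]
1 48.375 [ 561.649 -166.747] 58.86624833792847
[[0.021, -0.0, -0.0089], [0.042, -0.001, -0.0177], [0.063, -0.003, -0.0266], [0.083, -0.005, -0.0354], [0.104, -0.007, -0.0443], [0.125, -0.01, -0.0531], [0.145, -0.014, -0.062], [0.166, -0.018, -0.0708]]
2 81.75 [ 575.598 -136.502] 71.61455927958927
[[0.021, -0.0, -0.0089], [0.042, -0.001, -0.0177], [0.063, -0.003, -0.0266], [0.083, -0.005, -0.0354], [0.104, -0.007, -0.0443], [0.125, -0.01, -0.0531], [0.145, -0.014, -0.062], [0.166, -0.018, -0.0708]]
3 115.125 [ 582.529 -103.925] 84.36287022125009
[[0.021, -0.0, -0.0089], [0.042, -0.001, -0.0177], [0.063, -0.003, -0.0266], [0.083, -0.005, -0.0354], [0.104, -0.007, -0.0443], [0.125, -0.01, -0.0531], [0.145, -0.014, -0.062], [0.166, -0.018, -0.0708]]
4 148.5 [582.101 -70.622] 97.1111811629109
[[0.021, -0.0, -0.0089], [0.042, -0.001, -0.0177], [0.063, -0.003, -0
[... 192 characters left out ...]
-0.0, -0.0089], [0.042, -0.001, -0.0177], [0.063, -0.003, -0.0266], [0.083, -0.005, -0.0354], [0.104, -0.007, -0.0443], [0.125, -0.01, -0.0531], [0.145, -0.014, -0.062], [0.166, -0.018, -0.0708]]
6 215.25 [559.611  -8.358] 122.60780304623253
[[0.021, -0.0, -0.0089], [0.042, -0.001, -0.0177], [0.063, -0.003, -0.0266], [0.083, -0.005, -0.0354], [0.104, -0.007, -0.0443], [0.125, -0.01, -0.0531], [0.145, -0.014, -0.062], [0.166, -0.018, -0.0708]]
7 248.625 [538.659  17.532] 135.35611398789337
[[0.021, -0.0, -0.0089], [0.042, -0.001, -0.0177], [0.063, -0.003, -0.0266], [0.083, -0.005, -0.0354], [0.104, -0.007, -0.0363], [0.125, -0.009, -0.0363], [0.145, -0.012, -0.0363], [0.166, -0.014, -0.0363]]
```

>>> step_arm(targets=[{"dp":[0.021,0,0],"angular":[0,0,0],"fingers":1},{"dp":[0.042,0,0],"angular":[0,0,0],"fingers":1},{"dp":[0.063,0,0],"angular":[0,0,0],"fingers":1},{"dp":[0.083,0,0],"angular":[0,0,-0.003],"fingers":1},{"dp":[0.104,-0.001,0],"angular":[0,0,-0.012],"fingers":1},{"dp":[0.125,-0.002,0],"angular":[0,0,-0.021],"fingers":1},{"dp":[0.146,-0.003,0],"angular":[0,0,-0.03],"fingers":1},{"dp":[0.167,-0.006,0],"angular":[0,0,-0.039],"fingers":1}])

```text
time: 8.4
tool_pos: [561.9, -165.4, 109.9]
tcp_rot: [180.0, 0.0, 59.1]
ft_force: [-1.0, -1.7, 3.0]
finger_gap: 0.2
grip_force: 1.7
```

>>> step_arm(targets=[{"dp":[0.021,0,0],"angular":[0,0,-0.009],"fingers":1},{"dp":[0.042,-0.001,0],"angular":[0,0,-0.018],"fingers":1},{"dp":[0.063,-0.003,0],"angular":[0,0,-0.027],"fingers":1},{"dp":[0.083,-0.005,0],"angular":[0,0,-0.035],"fingers":1},{"dp":[0.104,-0.007,0],"angular":[0,0,-0.044],"fingers":1},{"dp":[0.125,-0.01,0],"angular":[0,0,-0.053],"fingers":1},{"dp":[0.145,-0.014,0],"angular":[0,0,-0.062],"fingers":1},{"dp":[0.166,-0.018,0],"angular":[0,0,-0.071],"fingers":1}])

```text
time: 9.4
tool_pos: [575.8, -135.0, 109.9]
tcp_rot: [-180.0, 0.0, 71.9]
ft_force: [-0.6, -2.1, 3.2]
finger_gap: -0.3
grip_force: 1.7
```

>>> step_arm(targets=[{"dp":[0.021,0,0],"angular":[0,0,-0.009],"fingers":1},{"dp":[0.042,-0.001,-0.001],"angular":[0,0,-0.018],"fingers":1},{"dp":[0.063,-0.003,-0.002],"angular":[0,0,-0.027],"fingers":1},{"dp":[0.083,-0.005,-0.002],"angular":[0,0,-0.035],"fingers":1},{"dp":[0.104,-0.007,-0.002],"angular":[0,0,-0.044],"fingers":1},{"dp":[0.125,-0.01,-0.002],"angular":[0,0,-0.053],"fingers":1},{"dp":[0.145,-0.014,-0.002],"angular":[0,0,-0.062],"fingers":1},{"dp":[0.166,-0.018,-0.002],"angular":[0,0,-0.071],"fingers":1}])

```text
time: 10.4
tool_pos: [582.7, -102.3, 110.3]
tcp_rot: [180.0, 0.0, 84.7]
ft_force: [-0.4, -1.4, 3.2]
finger_gap: -0.1
grip_force: 1.4
```

```bash
python3 - <<'E'
from h import *
a=snapshot('scene')[100:250,190:390];b=snapshot('top')[150:270,270:430]
cv2.imwrite('pics/c2.png',np.hstack([cv2.resize(a,(400,300)),cv2.resize(b,(400,300))]))
p=np.load('p.npy')
for n in('scene','top'):
    for l,s in(('open_end',326),('flange',-16)):
        q=pinpoint(n,l)
        if q: print(n,l,q[0]['at'],q[0]['conf'])
E
```

```text
scene open_end [317.1, 166.1] 0.6
scene flange [235.4, 219.6] 0.75
top open_end [300.1, 220.0] 0.98
top flange [388.7, 211.6] 0.78
```

View pics/c2.png

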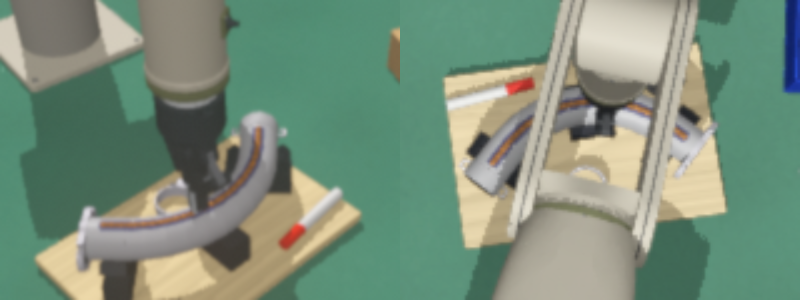

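The fingertips are on the bead at (205,203) in the left half, and the pipe and its ends sit where they were. I carry on.

>>> step_arm(targets=[{"dp":[0.021,0,0],"angular":[0,0,-0.009],"fingers":1},{"dp":[0.042,-0.001,0],"angular":[0,0,-0.018],"fingers":1},{"dp":[0.063,-0.003,0],"angular":[0,0,-0.027],"fingers":1},{"dp":[0.083,-0.005,0],"angular":[0,0,-0.035],"fingers":1},{"dp":[0.104,-0.007,0],"angular":[0,0,-0.044],"fingers":1},{"dp":[0.125,-0.01,0],"angular":[0,0,-0.053],"fingers":1},{"dp":[0.145,-0.014,0],"angular":[0,0,-0.062],"fingers":1},{"dp":[0.166,-0.018,0],"angular":[0,0,-0.071],"fingers":1}])

```text
time: 11.7
tool_pos: [582.2, -68.9, 110.3]
tcp_rot: [180.0, -0.0, 97.5]
ft_force: [0.0, -1.2, 2.2]
finger_gap: 0.1
grip_force: 1.4
```

>>> step_arm(targets=[{"dp":[0.021,0,0],"angular":[0,0,-0.009],"fingers":1},{"dp":[0.042,-0.001,0],"angular":[0,0,-0.018],"fingers":1},{"dp":[0.063,-0.003,0],"angular":[0,0,-0.027],"fingers":1},{"dp":[0.083,-0.005,0],"angular":[0,0,-0.035],"fingers":1},{"dp":[0.104,-0.007,0],"angular":[0,0,-0.044],"fingers":1},{"dp":[0.125,-0.01,0],"angular":[0,0,-0.053],"fingers":1},{"dp":[0.145,-0.014,0],"angular":[0,0,-0.062],"fingers":1},{"dp":[0.166,-0.018,0],"angular":[0,0,-0.071],"fingers":1}])

```text
time: 12.7
tool_pos: [574.3, -36.5, 110.3]
tcp_rot: [180.0, 0.0, 110.2]
ft_force: [1.1, -2.7, 3.6]
finger_gap: 0.0
grip_force: 1.4
```

>>> step_arm(targets=[{"dp":[0.021,0,0],"angular":[0,0,-0.009],"fingers":1},{"dp":[0.042,-0.001,0],"angular":[0,0,-0.018],"fingers":1},{"dp":[0.063,-0.003,0],"angular":[0,0,-0.027],"fingers":1},{"dp":[0.083,-0.006,0],"angular":[0,0,-0.035],"fingers":1},{"dp":[0.104,-0.009,0],"angular":[0,0,-0.044],"fingers":1},{"dp":[0.125,-0.013,0],"angular":[0,0,-0.053],"fingers":1},{"dp":[0.145,-0.017,0],"angular":[0,0,-0.062],"fingers":1},{"dp":[0.166,-0.022,0],"angular":[0,0,-0.071],"fingers":1}])

```text
time: 13.7
tool_pos: [558.7, -6.8, 110.3]
tcp_rot: [180.0, 0.0, 123.0]
ft_force: [1.5, -1.5, 2.4]
finger_gap: 0.2
grip_force: 1.4
```

>>> step_arm(targets=[{"dp":[0.021,0,0],"angular":[0,0,-0.009],"fingers":1},{"dp":[0.042,-0.001,0],"angular":[0,0,-0.018],"fingers":1},{"dp":[0.063,-0.003,0],"angular":[0,0,-0.027],"fingers":1},{"dp":[0.083,-0.005,0],"angular":[0,0,-0.035],"fingers":1},{"dp":[0.104,-0.007,0],"angular":[0,0,-0.044],"fingers":1},{"dp":[0.125,-0.01,0],"angular":[0,0,-0.053],"fingers":1},{"dp":[0.145,-0.014,0],"angular":[0,0,-0.062],"fingers":1},{"dp":[0.166,-0.018,0],"angular":[0,0,-0.071],"fingers":1}])

```text
time: 14.7
tool_pos: [537.6, 19.0, 110.3]
tcp_rot: [-180.0, -0.0, 135.8]
ft_force: [1.2, -1.4, 2.8]
finger_gap: -0.3
grip_force: 1.4
```

>>> step_arm(targets=[{"dp":[0.021,0,0],"angular":[0,0,-0.009],"fingers":1},{"dp":[0.042,-0.001,0],"angular":[0,0,-0.018],"fingers":1},{"dp":[0.063,-0.003,0],"angular":[0,0,-0.027],"fingers":1},{"dp":[0.083,-0.005,0],"angular":[0,0,-0.035],"fingers":1},{"dp":[0.104,-0.007,0],"angular":[0,0,-0.036],"fingers":1},{"dp":[0.125,-0.009,0],"angular":[0,0,-0.036],"fingers":1},{"dp":[0.145,-0.012,0],"angular":[0,0,-0.036],"fingers":1},{"dp":[0.166,-0.014,0],"angular":[0,0,-0.036],"fingers":1}])

```text
time: 15.7
tool_pos: [511.8, 40.2, 110.3]
tcp_rot: [-180.0, -0.0, 142.2]
ft_force: [1.7, -1.1, 2.8]
finger_gap: -0.2
grip_force: 1.4
```

>>> step_arm(targets=[{"dp":[0.01,0,0],"angular":[0,0,0],"fingers":1},{"dp":[0.02,0,0],"angular":[0,0,0],"fingers":1},{"dp":[0.02,0,-0.01],"angular":[0,0,0],"fingers":1},{"dp":[0.02,0,-0.03],"angular":[0,0,0],"fingers":1},{"dp":[0.02,0,-0.1],"angular":[0,0,0],"fingers":1},{"dp":[0.02,0,-0.25],"angular":[0,0,0],"fingers":1},{"dp":[0.02,0,-0.45],"angular":[0,0,0],"fingers":1},{"dp":[0.02,0,-0.65],"angular":[0,0,0],"fingers":1}])

```text
time: 16.7
tool_pos: [508.7, 42.5, 242.3]
tcp_rot: [180.0, 0.0, 142.2]
ft_force: [0.1, 0.4, 0.6]
finger_gap: -0.1
grip_force: 0.0
```

>>> step_arm(targets=[{"dp":[0.1,-0.1,0],"angular":[0,0,0],"fingers":1},{"dp":[0.25,-0.2,0],"angular":[0,0,0],"fingers":1},{"dp":[0.4,-0.3,0],"angular":[0,0,0],"fingers":1},{"dp":[0.5,-0.4,0],"angular":[0,0,0],"fingers":1},{"dp":[0.6,-0.5,0],"angular":[0,0,0],"fingers":1},{"dp":[0.65,-0.5,0],"angular":[0,0,0],"fingers":1},{"dp":[0.65,-0.5,0],"angular":[0,0,0],"fingers":1},{"dp":[0.65,-0.5,0],"angular":[0,0,0],"fingers":1}])

```text
time: 17.7
tool_pos: [345.5, 43.4, 240.6]
tcp_rot: [180.0, 0.0, 142.2]
ft_force: [-1.7, -0.1, -0.6]
finger_gap: -0.3
grip_force: 0.0
```

```bash
python3 - <<'E'
from h import *
a=snapshot('scene')[100:250,190:390];b=snapshot('top')[150:270,270:430]
cv2.imwrite('pics/c3.png',np.hstack([cv2.resize(a,(400,300)),cv2.resize(b,(400,300))]))
o=cv2.imread('pics/scene0.png');g=cv2.GaussianBlur
t=g(cv2.cvtColor(o,6),(3,3),0)[205:245,228:320].astype(np.float32)
c=g(cv2.cvtColor(snapshot('scene'),6),(3,3),0)[205:245,228:320].astype(np.float32)
print(cv2.phaseCorrelate(t,c,cv2.createHanningWindow((92,40),cv2.CV_32F)))
for l in('flange','open_end'): print(l,*[pinpoint(n,l)[:1] for n in('scene','top')])
E
```

```text
((-0.03452607357766624, 0.03407449091762871), 0.8077953800559043)
flange [{'at': [235.2, 219.9], 'conf': 0.87}] [{'at': [383.5, 207.0], 'conf': 0.79}]
open_end [{'at': [319.1, 165.2], 'conf': 0.84}] [{'at': [369.7, 195.7], 'conf': 0.33}]
```

View pics/c3.png

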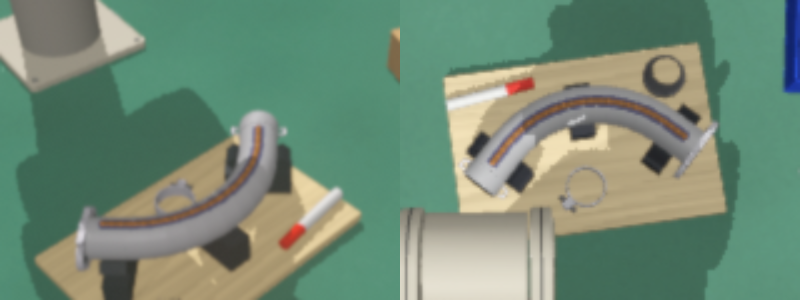

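The hand is clear. The pipe's image shift against the start is under 0.1 px, and the clamp, marker and cap are where they were.

```bash
python3 -c "
from bench import *
print(hand_in())"
```

```text
the job is handed in; nothing more can be done
None
```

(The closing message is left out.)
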